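# Fit the pot plate and hold the propagator lid at its stay angle

### The arm

A 7-joint arm with a two-finger parallel gripper is mounted at the origin on the work surface. World frame = base frame: x ahead of the robot, y to its left, z up, the work surface at z = 0. Lengths are in mm, angles in rad, forces in N, time in s.
With the tool pointing down it reaches from about 425 to 875 mm from the base axis. Payload 4.7 kg.
Tool frame: the origin (TCP) lies at the very end of the fingers, on their centre line; the grasp point (between the pads) lies 19 mm behind it; z points along the fingers, y is the line along which they close (so a half turn about z gives the same grasp; the last joint's range is limited). The gripper opens to 85 mm and grips with 20 to 120 N. Pads are 22 mm wide; open, the fingers measure 114 mm over their backs; the gripper's body (76 mm by 85 mm) begins 54 mm behind the grasp point. The pads swing forward as they close: fully open they stand 13 mm farther back than shut.
Start: joints at [1.249, 0.321, -0.07, 1.45, 0.023, 1.371, -0.057], TCP at [214.172, -613.722, 231.349] pointing down, gripper open.
Joint ranges: [-2.86, 2.86], [-0.3, 2.09], [-1.38, 1.24], [0.06, 2.45], [-1.56, 4.7], [0.09, 2.05], [-2.69, 2.69]. Speed limits (rad/s): [2.57, 2.57, 3.14, 3.14, 3.14, 3.14, 3.14].

### API

Orientations are given as [roll, pitch, yaw] about the fixed x, y, z axes, in that order (R = Rz(yaw) Ry(pitch) Rx(roll)).
In Python, from workcell import ctrl gives the robot as it stands. Calls block until the motion is done:
- ctrl.goto(position, orientation): joint-space move of the TCP to a pose.
- ctrl.movel(position, frame=None, v=150, threshold=None): straight line of the TCP; frame=None keeps the orientation; v is the mean speed in mm/s. With threshold (N) it stops when the force on the tool has changed by that much, and returns True; else False.
- ctrl.set_joints(angles): joint-space move.
- ctrl.gripper_open() and ctrl.gripper_close(force=None): open the fingers fully, or close them until they stop; force is the grip in N (None keeps the last).
- ctrl.sleep(seconds).
- ctrl.inverse_kinematics(position, orientation): joint angles nearest the present ones, or None.
- ctrl.observe(): the state.
- ctrl.capture(name): name is "scene" or "side" or "wrist"; returns a dict with "frame" (480x640x3 uint8, blue, green, red), "K" (3x3 intrinsics, pixels), "R" (3x3) and "t" (3): a world point X has camera coordinates R X + t. Camera axes: x right, y down, z forward; pixel columns grow to the right and rows downward; lengths in mm; the calibration is good to about 2 mm. A picture is of the moment at which its call begins. There is no depth.
A pose or a line that the arm cannot do raises ctrl.MotionError and nothing moves.
- ctrl.sign_off(): hands the job in; it is judged then, once.
Trained networks look in the newest picture that a camera, given by its name, has taken for a name from the list of things; names that differ only in an ending like _2 or _b are one class to them, and where a whole thing is asked for, a point or a joint stands for the part that bears it (a point fixed in the world has none). Each returns a list of dicts, best first, with "score" (0 to 1); they miss things now and then, are a little off and sometimes report something else, mostly with a low value. They report only what shows in the picture. A call takes as long as a camera call.
- ctrl.spot_in(camera, name): "rect" ([left, top, width, height] in pixels, round what is visible of it).
- ctrl.masks_of(camera, name): "pixels" (480x640 bool, what is visible of it) and "rect" ([left, top, width, height] in pixels, round what is visible of it).
The state is a dict: "time_s": time; "q": joint angles; "dq": joint speeds; "tau": joint torques, N m; "position": TCP position; "orientation": TCP orientation; "contact_force": force on the tool from outside, world axes, zero at the start; "ft_torque": the same for the moment, N m; "width": finger opening in mm; "finger_force": force on a finger pad.
Only numpy, scipy, OpenCV 4.12 (cv2) and the standard library are available. Lean on these libraries where they do the work, as an engineer would, in place of code of your own. Each camera call takes 0.05 s, during which the arm holds its last target. There are 200 camera calls.

### The job

Pick up the pot plate by its bail handle, lower it over the two locating pins in the propagator until it lies flush on the ledge, and let go of it. Then take the clear lid, which leans back on its stops, by its grab bar, bring it forward under control without letting it drop, and hold it 50 degrees open (give or take five, measured from shut) so that I can fit the stay: finish with the gripper still holding the lid there. Leave the other things on the bench as they are.

Things in the scene. Friction and masses are not known exactly. Their poses are not given: they have to be found in the camera images.
- case: open grey sump case of the propagator, fixed on the bench: 270 mm along x, 225 mm along y, 85 mm tall, walls 6 mm (258 x 213 mm inside). Origin under its centre on the bench, z up. Inside, an all-round flat ledge 22 to 28 mm wide lies 45 mm above the bench; the plate belongs on it. The lid is hinged along the +y rim.
- pin0 (a point): foot of the locating pin on the ledge at the case's -x end, 104 mm from the case's centre: the pin's axis at ledge height. Steel, upright, 10 mm in diameter, 24 mm tall above the ledge, its top 8 mm tapered to 4 mm.
- pin1 (a point): foot of the like pin on the ledge at the case's +x end, 208 mm from pin0
- plate: loose black pot plate, 236 mm (x) by 190 mm (y), 6 mm thick, 0.26 to 0.44 kg, at first flat on the bench. Origin: centre of its underside, z up. Six 49 mm pot openings; two 13 mm locating holes at x = -104 and +104 mm, y = 0. Steel bail handle at y = 0: a level bar 10 mm in diameter along x from -45 to +45 mm, its centre 50 mm above the underside. Fits either way round.
- lid (a joint): lid angle in rad: 0 shut on the rim, 0.873 = 50 degrees, 1.57 upright, 2.0 leaning back on its hinge stops, where it starts and rests by itself. In front of upright it falls shut by its weight (0.4 to 0.6 kg, hinge nearly free of friction). Aluminium frame 270 x 225 mm, 12 mm thick, with a clear panel.
- lid_handle (a point): middle of the lid's grab bar: round steel, 12 mm in diameter, 110 mm long, parallel to the case's x axis, on two end posts, 37 mm out from the lid's free edge in the lid's plane. It swings with the lid on a radius of 262 mm about the hinge line, at angle lid + 0.023 rad, and can turn between finger pads.
- lid_hinge (a point): middle of the lid's hinge line, which runs along the case's x axis on top of its +y rim, 85 mm above the bench
- netpot: bystander: small black net pot, 45 mm wide at the rim, 50 mm tall, open upward; origin under its centre. Not part of the job.
- gel_jar: bystander: small round jar with a white cap, 48 mm in diameter, 60 mm tall; origin under its centre. Not part of the job.
- white_pot: bystander: round white plastic pot, 100 mm across the rim, 100 mm tall, open upward; origin under its centre. Not part of the job.
- trowel: bystander: hand trowel lying on the bench, about 300 mm long along its x axis, wooden handle to -x, 26 mm high; origin on the bench near mid-length. Not part of the job.
- square_pot: bystander: square black nursery pot, 83 mm across its rim, 85 mm tall; origin under its centre. Not part of the job.
- sprayer: bystander: white spray bottle, 72 mm in diameter, 191 mm tall; origin under its centre. Not part of the job.

How it is judged (in metres and radians):
On the way, in this order (a step that is already met when the one before it is completed fails the run):
1. the plate is lowered onto the pins in the gripper (still touched by the fingers when within 6 mm of the ledge) (z of plate in the frame of case between 0.04 and 0.051 m and horizontal distance between plate and case below 0.005 m and angle between the x axis of plate and the x axis of case, either way round below 0.06 rad and contact force between the fingers and plate above 0.5 N), for 0.05 s.
2. the plate lies flush on the ledge over both pins, let go (z of plate in the frame of case between 0.04 and 0.0475 m and horizontal distance between plate and case below 0.005 m and angle between the x axis of plate and the x axis of case, either way round below 0.06 rad and angle between plate's own z axis and vertical below 0.02 rad and contact force between the fingers and plate below 0.1 N), for 0.2 s.
3. the lid is held 50 degrees open, give or take 5, by the fingers (value of joint lid between 0.785 and 0.96 rad and velocity of joint lid between -0.1 and 0.1 rad/s and contact force between the fingers and lid above 0.5 N), for 0.2 s.
At the end, for the whole second after the job is handed in: The lid stands still between 45 and 55 degrees open (0.785 to 0.960 rad), touched by the fingers with more than 0.5 N and carried by nothing else; the plate lies within 2.5 mm of the ledge, level, within 5 mm and 0.06 rad of its place over both pins, and is not touched by the fingers (all of step 2 and all of step 3 and contact force between lid and plate below 0.1 N and contact force between lid and netpot below 0.1 N and contact force between lid and gel_jar below 0.1 N and contact force between lid and white_pot below 0.1 N and contact force between lid and trowel below 0.1 N and contact force between lid and square_pot below 0.1 N and contact force between lid and sprayer below 0.1 N); the arm keeps its last pose, push and grip.
It fails at once if the lid is dropped or slammed (turning shut faster than 2.5 rad/s, or lower than 25 degrees) (velocity of joint lid below -2.5 rad/s or value of joint lid below 0.436 rad).
It fails at once if a bystander is shifted by more than 40 mm or tipped over (distance of any of netpot, gel_jar, white_pot, trowel, square_pot, sprayer from where it was at the start of the episode above 0.04 m or angle between any of netpot, gel_jar, white_pot, trowel, square_pot, sprayer's own z axis and vertical above 0.5 rad).
It also fails if it takes over 59 s, if anything falls off the work surface, if the arm or the gripper's body presses on something with over 40 N, if the wrist force passes 120 N, or if a joint passes its speed limit or range.

## Working session

There is one attempt and no reset: what is moved stays moved. The work goes in short steps, each a Python script; the robot and the scene stay as the last script left them, time stands still between calls to the robot, and variables do not carry over. Pictures are saved under pics/ and viewed, at most 10 in all, crops included, and the job is handed in when it is done.

```bash
mkdir -p pics; ls; cat > h.py <<'E'
import numpy as np, cv2
from workcell import ctrl
def proj(c,X): 
    p=c["K"]@(c["R"]@np.asarray(X,float)+c["t"]); return p[:2]/p[2]
def ray(c,uv):
    R,t=np.array(c["R"]),np.array(c["t"]).ravel(); d=R.T@np.linalg.solve(np.array(c["K"]),[uv[0],uv[1],1.]); return -R.T@t,d/np.linalg.norm(d)
def onz(c,uv,z):
    o,d=ray(c,uv); return o+d*(z-o[2])/d[2]
def tri(l):
    A=np.zeros((3,3));b=np.zeros(3)
    for c,uv in l:
        o,d=ray(c,uv);P=np.eye(3)-np.outer(d,d);A+=P;b+=P@o
    X=np.linalg.solve(A,b); return X,[np.round(proj(c,X)-uv,1) for c,uv in l]
E
python3 - <<'E'
from h import *
np.set_printoptions(precision=1,suppress=True)
for n in ("scene","side"):
    c=ctrl.capture(n); cv2.imwrite(f"pics/{n}0.png",c["frame"]); print(n,c["K"],c["R"],c["t"], ray(c,(320,240)))
    for k in ("case","pin0","pin1","plate","lid","lid_handle","lid_hinge","netpot","gel_jar","white_pot","trowel","square_pot","sprayer"):
        try: print(k,[(r["rect"],round(r["score"],2)) for r in ctrl.spot_in(n,k)][:3])
        except Exception as e: print(k,repr(e))
print(ctrl.observe())
E
```

```text
pics
scene [[474.9   0.  327.2]
 [  0.  474.9 234.6]
 [  0.    0.    1. ]] [[ 0.5  0.9 -0. ]
 [ 0.6 -0.4 -0.7]
 [-0.6  0.3 -0.7]] [-221.9 -322.2 1495.6] (array([1215.4, -397. ,  869. ]), array([-0.6,  0.3, -0.7]))
case [([315.0, 58.1, 190.9, 202.6], 0.63)]
pin0 [([316.4, 58.7, 190.5, 199.8], 0.91)]
pin1 [([316.4, 58.7, 190.5, 199.8], 0.91)]
plate [([221.6, 243.5, 89.8, 92.5], 0.9)]
lid [([385.1, 56.6, 120.8, 142.8], 0.71)]
lid_handle [([383.4, 57.3, 123.3, 141.6], 0.68)]
lid_hinge [([422.0, 232.6, 21.5, 27.3], 0.47)]
netpot [([230.1, 220.0, 20.0, 25.8], 0.6)]
gel_jar [([421.6, 232.1, 20.8, 30.8], 0.64)]
white_pot [([332.1, 292.5, 50.2, 63.3], 0.94), ([314.2, 60.6, 190.0, 197.3], 0.33)]
trowel [([139.8, 283.9, 57.0, 125.0], 0.56)]
square_pot [([477.4, 186.7, 50.5, 52.5], 0.98)]
sprayer [([94.4, 202.6, 69.3, 77.1], 0.8), ([332.1, 291.1, 48.6, 65.2], 0.66)]
side [[451.1   0.  318.3]
 [  0.  451.1 242.9]
 [  0.    0.    1. ]] [[-0.6  0.8 -0. ]
 [ 0.4  0.3 -0.8]
 [-0.7 -0.5 -0.5]] [ 375.2 -143.1 1359.2] (array([1187.1,  447. ,  632.2]), array([-0.7, -0.5, -0.5]))
case [([334.6, 168.8, 244
[... 307 characters left out ...]
jar [([349.1, 327.1, 32.8, 39.6], 0.78)]
white_pot [([187.9, 276.0, 56.6, 65.5], 0.84)]
trowel [([134.2, 204.7, 95.5, 52.4], 0.92), ([331.4, 174.3, 245.9, 184.6], 0.39)]
square_pot [([444.7, 354.3, 82.0, 88.5], 0.63)]
sprayer [([234.4, 140.2, 28.2, 70.4], 0.84), ([331.8, 168.6, 246.0, 193.5], 0.45)]
{'time_s': 1.4, 'q': array([ 1.2,  0.3, -0.1,  1.5,  0. ,  1.4, -0.1]), 'dq': array([ 0.,  0., -0.,  0., -0., -0., -0.]), 'tau': array([  0. , -49.3,  -0.4, -31.5,   0. ,   0. ,  -0. ]), 'position': array([ 214.2, -613.7,  231.3]), 'orientation': array([3.1, 0. , 0.3]), 'contact_force': array([-0.3, -0.5,  0.1]), 'ft_torque': array([ 0., -0.,  0.]), 'finger_force': 0.0, 'width': 85.0046187352602}
```

View pics/scene0.png

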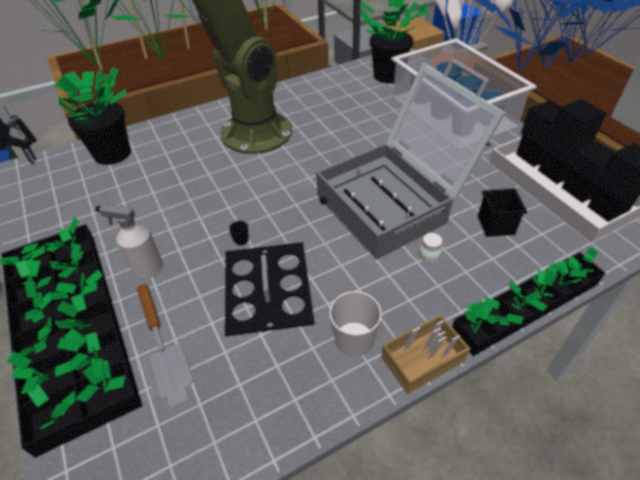

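View pics/side0.png

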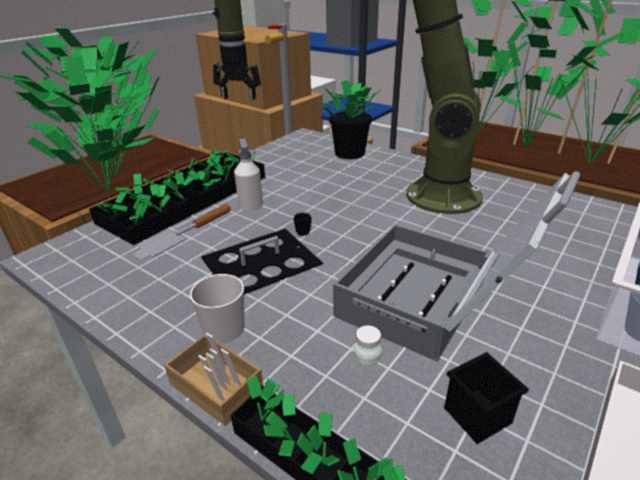

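The scene view shows the plate at about (268,288) with its bail from (263,252) to (267,300), the case rim with corners near (318,180), (377,235), (450,197) and (388,148), and the lid leaning back to the upper right. In the side view the lid handle is at about (563,190), and the jar stands in front of the case.

```bash
python3 - <<'E'
from h import *
np.set_printoptions(precision=1,suppress=True)
c=ctrl.capture("scene"); s=ctrl.capture("side")
for n,uv in dict(L=(318,180),N=(377,235),R=(450,197),F=(388,148)).items(): print("rim",n,onz(c,uv,85))
for uv in ((396,230),(334,287),(440,337)): print("siderim",uv,onz(s,uv,85))
m=ctrl.masks_of("scene","plate")[0]["pixels"]
cn,_=max(((k,0) for k in cv2.findContours(m.astype(np.uint8),0,2)[0]),key=lambda k:len(k[0]))
P=np.array([onz(c,p[0],3)[:2] for p in cn],np.float32); print("plate",cv2.minAreaRect(P))
for uv in ((224,247),(304,244),(313,326),(226,333)): print(onz(c,uv,6))
print("bail",onz(c,(264,253),50),onz(c,(267,300),50))
for k,uv in dict(jar=(432,258),sq=(502,232),wp=(355,350),net=(240,243)).items(): print(k,onz(c,uv,0))
for r in (0,): print(ctrl.observe()["orientation"])
w=ctrl.capture("wrist"); R=np.array(w["R"]);print("cam", -R.T@np.array(w["t"]).ravel(), R, w["K"])
print("handle tri",tri([(c,(448,70)),(s,(563,190))]) )
E
```

```text
rim L [389.8  13.9  85. ]
rim N [624.   39.2  85. ]
rim R [606.5 260.4  85. ]
rim F [368.2 240.6  85. ]
siderim (396, 230) [381.1  44.9  85. ]
siderim (334, 287) [633.8  50.3  85. ]
siderim (440, 337) [638.5 270.7  85. ]
plate ((567.6075439453125, -216.7422637939453), (193.38632202148438, 241.31082153320312), 69.36705017089844)
[ 411.9 -261.4    6. ]
[500.8 -87.4   6. ]
[ 717.5 -176.4    6. ]
[ 642.4 -342.8    6. ]
bail [ 516.2 -195.1   50. ] [ 639.2 -242.2   50. ]
jar [688.  158.8   0. ]
sq [706.5 361.1  -0. ]
wp [ 806.6 -126.8    0. ]
net [ 413.7 -221.2    0. ]
[3.1 0.  0.3]
cam [ 282.3 -588.7  375.9] [[ 0.3 -0.9  0. ]
 [-0.9 -0.3  0.3]
 [-0.3 -0.1 -1. ]] [[380.3   0.  322.3]
 [  0.  380.3 242.7]
 [  0.    0.    1. ]]
handle tri (array([420. , 359.2, 297. ]), [array([-0.1,  1.9]), array([ 1.6, -2.4])])
```

```bash
cat >> h.py <<'E'
import pickle
def snap(n,f):
    c=dict(ctrl.capture(n)); pickle.dump(c,open(f"{f}.pkl","wb")); cv2.imwrite(f"pics/{f}.png",c["frame"]); return c
def load(f): return pickle.load(open(f"{f}.pkl","rb"))
E
python3 - <<'E'
from h import *
for i,(p,y) in enumerate([((480,90,350),0.02),((480,190,350),0.02),((530,-230,300),-.36),((590,-160,300),-.36)]):
    ctrl.goto(p,[np.pi,0,y]); ctrl.sleep(.3); snap("wrist",f"w{i}")
    print(i,ctrl.observe()["time_s"],[(k,[(np.round(r["rect"]),round(r["score"],2)) for r in ctrl.spot_in("wrist",k)][:2]) for k in (("pin0","case","lid_hinge") if i<2 else ("plate",))])
a=np.hstack([cv2.imread("pics/w0.png"),cv2.imread("pics/w1.png")]);b=np.hstack([cv2.imread("pics/w2.png"),cv2.imread("pics/w3.png")])
cv2.imwrite("pics/m.png",cv2.resize(np.vstack([a,b]),(800,600),interpolation=cv2.INTER_AREA))
E
```

```text
0 4.6417 [('pin0', [(array([  0.,  35., 381., 374.]), 0.78)]), ('case', [(array([  0.,  36., 379., 374.]), 0.76)]), ('lid_hinge', [(array([  2.,  35., 378., 377.]), 0.59)])]
1 5.625 [('pin0', [(array([  0.,   7., 476., 386.]), 0.83)]), ('case', [(array([  1.,   5., 477., 388.]), 0.76)]), ('lid_hinge', [(array([  0.,   6., 476., 386.]), 0.83)])]
2 7.6917 [('plate', [(array([207.,  52., 180., 209.]), 0.7), (array([496., 222., 144., 111.]), 0.26)])]
3 8.55 [('plate', [(array([287.,  84., 178., 207.]), 0.91)])]
```

View pics/m.png

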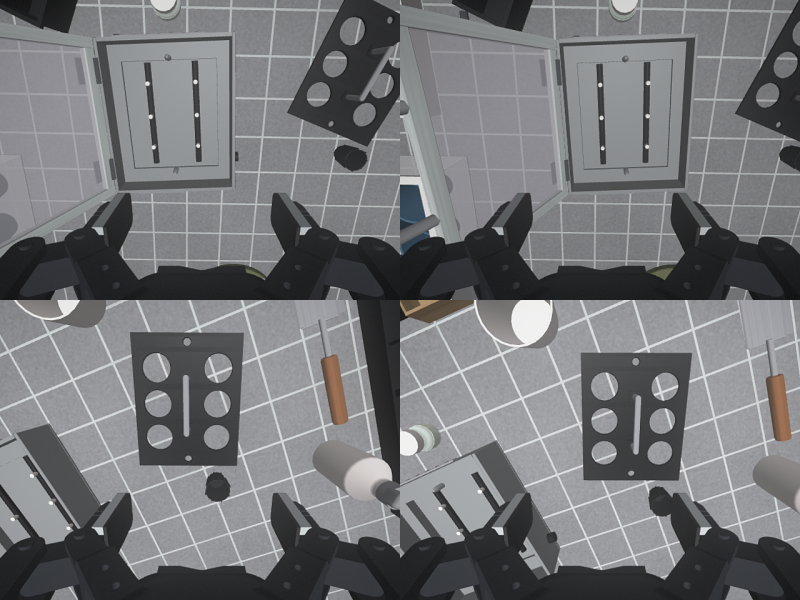

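The montage shows, in w0 and w1, the pins at about (269,91)/(283,271) and (361,94)/(361,272) in full-resolution pixels. In w2 and w3 the plate holes are at about (299,67)/(301,253) and (377,98)/(370,277). I'll zoom in on these.

```bash
python3 - <<'E'
from h import *
L=[("w0",(269,91)),("w0",(283,271)),("w1",(361,94)),("w1",(361,272)),("w2",(299,67)),("w2",(301,253)),("w3",(377,98)),("w3",(370,277))]
t=[]
for f,(u,v) in L:
    g=cv2.resize(load(f)["frame"][v-20:v+20,u-20:u+20],(200,200),interpolation=cv2.INTER_CUBIC)
    g=cv2.convertScaleAbs(g,alpha=1.6)
    for k in range(0,200,50): cv2.line(g,(k,0),(k,4),(0,0,255),1);cv2.line(g,(0,k),(4,k),(0,0,255),1)
    t.append(g)
cv2.imwrite("pics/z.png",np.vstack([np.hstack(t[:4]),np.hstack(t[4:])]))
E
```

```text
(no output)
```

View pics/z.png

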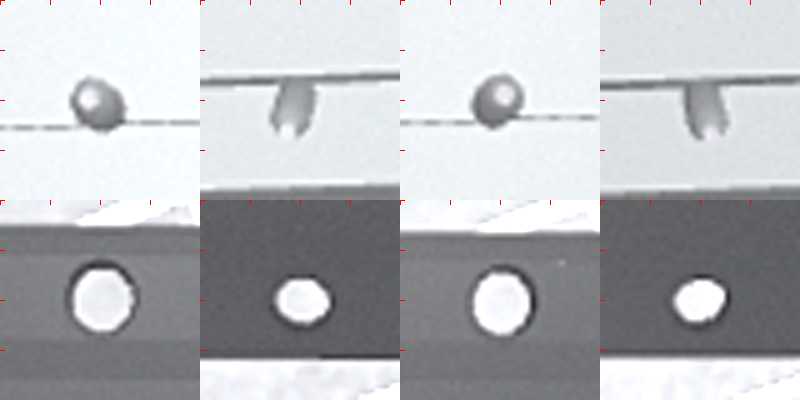

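The zoom gives pin tips at (267,90.4), (280.6,276.4), (362,92.6) and (362.4,277.4), and hole centres at (299.4,66.4), (301.4,253.1), (377.6,98.3) and (370.2,277). Next I'll triangulate them, and find the bail with thresholding.

```bash
python3 - <<'E'
from h import *
np.set_printoptions(precision=1,suppress=True)
w=[load(f"w{i}") for i in range(4)]
def pr(n,a,b,i,j,z):
    print(n,*tri([(w[i],a),(w[j],b)]),"onz",onz(w[i],a,z),onz(w[j],b,z)); return (onz(w[i],a,z)+onz(w[j],b,z))/2
f=pr("pin+",(267,90.4),(362,92.6),0,1,69); n=pr("pin-",(280.6,276.4),(362.4,277.4),0,1,69)
print("dist",np.linalg.norm(f-n),"c",(f+n)/2,"yaw",np.arctan2(*(f-n)[1::-1]))
f=pr("pin+base",(269.5,92.6),(360.4,95.2),0,1,45)
f=pr("h+",(299.4,66.4),(377.6,98.3),2,3,6); n=pr("h-",(301.4,253.1),(370.2,277),2,3,6)
print("dist",np.linalg.norm(f-n),"c",(f+n)/2,"yaw",np.arctan2(*(f-n)[1::-1]))
# bail ends (mosaic*1.6)
pr("b+",(186*1.6,77*1.6),((638-400)*1.6,97*1.6),2,3,50);pr("b-",(186.5*1.6,134*1.6),((636-400)*1.6,151*1.6),2,3,50)
# bystander jar/square pot rough from side handled earlier
E
```

```text
pin+ [587.7 149.3  70.1] [array([0., 0.]), array([ 0., -0.])] onz [587.8 149.4  69. ] [587.8 149.2  69. ]
pin- [378.6 138.6  65.3] [array([ 0. , -0.2]), array([-0. ,  0.2])] onz [379.8 138.2  69. ] [380.4 139.1  69. ]
dist 208.01382926251847 c [483.9 144.   69. ] yaw 0.0514511832316006
pin+base [586.8 149.1  51.7] [array([0. , 0.3]), array([ 0. , -0.3])] onz [587.6 150.   45. ] [587.  148.5  45. ]
h+ [ 663.6 -254.2    7. ] [array([-0. ,  0.1]), array([ 0. , -0.1])] onz [ 663.9 -254.3    6. ] [ 663.5 -254.2    6. ]
h- [ 469.9 -180.     6.7] [array([ 0., -0.]), array([-0.,  0.])] onz [ 469.7 -179.8    6. ] [ 469.6 -180.     6. ]
dist 207.77678229682604 c [ 566.7 -217.1    6. ] yaw -0.36590928900453595
b+ [ 610.1 -233.6   48.2] [array([ 0. , -0.1]), array([-0. ,  0.1])] onz [ 610.  -233.6   50. ] [ 610.4 -233.4   50. ]
b- [ 524.8 -201.    52.1] [array([ 0.2, -0.6]), array([-0.2,  0.6])] onz [ 523.9 -200.3   50. ] [ 524.6 -201.4   50. ]
```

```bash
python3 - <<'E'
from h import *
np.set_printoptions(precision=2,suppress=True)
y=-.366
ctrl.goto([566.7,-217.1,110],[np.pi,0,y]); ctrl.movel([566.7,-217.1,31],v=80)
ctrl.gripper_close(60); o=ctrl.observe(); print(o["width"],o["position"],o["contact_force"],o["finger_force"])
ctrl.movel([566.7,-217.1,190],v=150); ctrl.sleep(.2);o=ctrl.observe(); print(o["width"],o["contact_force"],o["ft_torque"])
ctrl.movel([483.9,144,190],[np.pi,0,.0515],v=220); ctrl.sleep(.4)
ctrl.movel([483.9,144,150],v=100); ctrl.sleep(.3)
o=ctrl.observe(); print(o["time_s"],o["position"],o["orientation"],o["contact_force"],o["ft_torque"])
snap("wrist","p0")
E
```

```text
7.911332121573623 [ 566.81 -217.01   31.19] [-0.7   0.56  1.78] 58.434521555900574
7.853237141442345 [-0.72 -0.3  -3.96] [-0.01 -0.02 -0.  ]
15.7333 [484.3  144.11 150.63] [-3.14 -0.    0.05] [ 0.63 -0.62 -4.44] [-0.03 -0.04  0.  ]
```

View pics/p0.png

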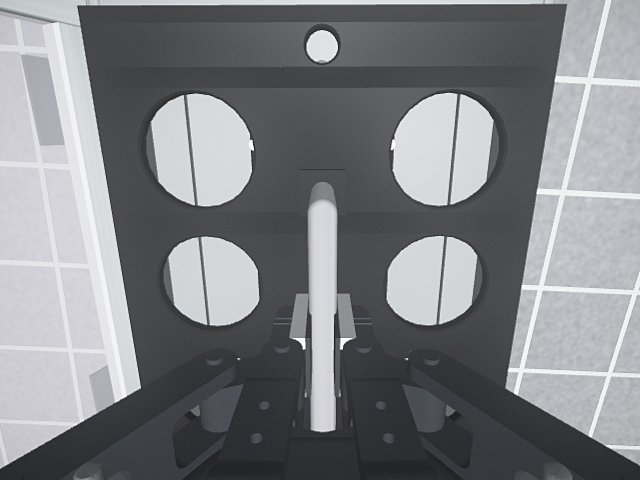

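The held plate sits square in the view, with the +x hole centred at about (322,44.5). I'll compare that with where it should be, then lower it.

```bash
python3 - <<'E'
from h import *
np.set_printoptions(precision=2,suppress=True)
print("hole",onz(load("p0"),(322,44.5),125.6),"expected 588.2 149.5")
ctrl.movel([483.9,144,107],v=80); ctrl.sleep(.3);o=ctrl.observe();print(o["position"],o["contact_force"],o["ft_torque"])
# pin tops 69 -> TCP 100
hit=ctrl.movel([483.9,144,84],v=25,threshold=6); ctrl.sleep(.3);o=ctrl.observe();print(hit,o["time_s"],o["position"],o["contact_force"],o["ft_torque"])
snap("wrist","p1")
E
```

```text
hole [588.27 150.03 125.6 ] expected 588.2 149.5
[484.2  144.1  107.45] [ 0.18 -0.09 -4.61] [ 0.03  0.01 -0.  ]
False 18.1333 [483.95 144.01  84.09] [ 0.69  0.15 -3.74] [0.01 0.01 0.02]
```

```bash
python3 - <<'E'
from h import *
np.set_printoptions(precision=2,suppress=True)
hit=ctrl.movel([483.9,144,74.5],v=15,threshold=6); ctrl.sleep(.2);o=ctrl.observe();print(hit,o["time_s"],o["position"],o["contact_force"],o["ft_torque"])
snap("wrist","p2")
E
```

```text
True 18.9083 [483.79 143.95  76.15] [0.44 0.25 4.86] [ 0.01 -0.08  0.02]
```

View pics/p2.png

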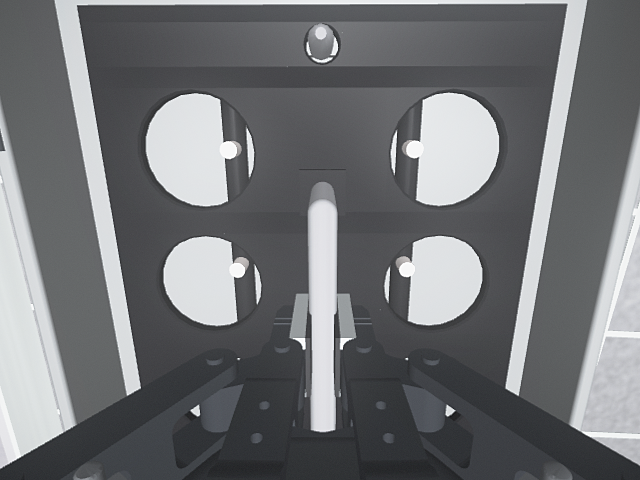

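The pin shows in the hole and the height (76.15) means the plate is flush at about 45 mm. Next I'll release, retreat and look at the lid handle.

```bash
python3 - <<'E'
from h import *
np.set_printoptions(precision=2,suppress=True)
ctrl.gripper_open(); ctrl.sleep(.3); ctrl.movel([483.9,144,130],v=120)
c=snap("wrist","q0")
ctrl.movel([483.9,144,300],v=250)
y=.0515
for p,a in (((472,330,400),0),((472,371,400),0),((472,371,302),0),((472,371,302),-.3),((486,93,271),0),((486,93,271),.3)):
    q=ctrl.inverse_kinematics(p,[np.pi+a,0,y]); print(p,a,q)
n=0
for p in ((450,300,420),(450,370,420)):
    try: ctrl.goto(p,[np.pi,0,y])
    except ctrl.MotionError as e: print(p,e); continue
    ctrl.sleep(.3); snap("wrist",f"l{n}"); n+=1
print(ctrl.observe()["time_s"],n)
t=[cv2.resize(cv2.imread(f"pics/{f}.png"),(400,300),interpolation=cv2.INTER_AREA) for f in ["q0"]+[f"l{i}" for i in range(n)]]
t+=[t[0]*0]*(4-len(t))
cv2.imwrite("pics/m2.png",np.vstack([np.hstack(t[:2]),np.hstack(t[2:4])]))
E
```

```text
(472, 330, 400) 0 [-0.26  0.16 -0.46  1.33  0.07  1.67 -2.23]
(472, 371, 400) 0 [-0.31  0.23 -0.5   1.26  0.11  1.68 -2.31]
(472, 371, 302) 0 [-0.3   0.23 -0.5   1.46  0.11  1.49 -2.31]
(472, 371, 302) -0.3 [-0.42  0.4  -0.58  1.3   0.4   1.75 -2.49]
(486, 93, 271) 0 [-0.   -0.02 -0.24  1.76 -0.    1.4  -1.76]
(486, 93, 271) 0.3 [ 0.1  -0.02 -0.13  1.79 -0.31  1.39 -1.48]
23.3833 2
```

View pics/m2.png

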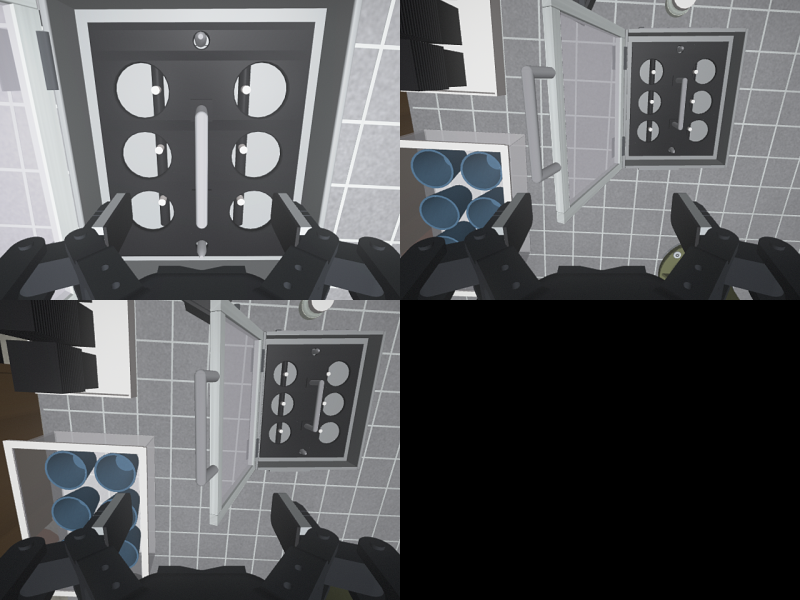

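The plate lies on the ledge with both pins through its holes. The bar in l0 runs from about (206,106) to (220,290) and in l1 from (320,115) to (323,296), in full-resolution pixels.

```bash
python3 - <<'E'
from h import *
np.set_printoptions(precision=1,suppress=True)
a,b=load("l0"),load("l1")
s=1.6
A=tri([(a,(128.5*s,66*s)),(b,(200*s,72*s))]);B=tri([(a,(137.5*s,181*s)),(b,(202*s,185*s))])
print(A,B,(A[0]+B[0])/2,np.linalg.norm(A[0]-B[0]))
m=np.array([472.2,370.7,320.7]);u=np.array([np.cos(.0515),np.sin(.0515),0])
for c in (a,b): print(proj(c,m+55*u),proj(c,m-55*u))
# bar edge columns at several rows, from gradients
for c,x0 in ((a,(190,250)),(b,(295,350))):
    g=cv2.cvtColor(c["frame"],6).astype(int)
    for r in (170,200,230): print(r,x0[0],g[r,x0[0]:x0[1]:2])
E
```

```text
(array([530.7, 374.6, 316.5]), [array([0. , 1.6]), array([ 0.1, -1.6])]) (array([413.1, 367. , 326.4]), [array([-0.1,  1.1]), array([ 0.1, -1.1])]) [471.9 370.8 321.5] 118.24413427256916
[205.7 113.3] [220.5 281.7]
[321.6 119.6] [322.2 285.9]
170 190 [141 150 144 143 137 157 159 162 162 163 162 161 155 137 102 143 147 154
 203 138 140 140 137 142 154 206 204 210 210 207]
200 190 [145 142 145 154 143 141 134 163 160 162 163 162 162 158 146 109 146 141
 215 139 147 148 144 140 148 156 206 204 212 210]
230 190 [164 165 165 165 164 162 140 142 156 161 161 163 163 165 159 153 122 128
 184 201 149 143 142 147 145 145 151 205 202 212]
170 295 [141 145 141 144 139 145 145 141 117 138 156 156 156 158 159 158 157 136
 144 142 145 205 197 201 208 204 199 200]
200 295 [137 133 137 138 144 148 138 136 131 133 154 157 157 159 160 161 158 136
 133 134 147 204 198 201 208 203 198 197]
230 295 [139 140 138 143 141 136 136 140 136 122 154 157 157 158 159 159 156 137
 145 140 147 200 197 203 208 201 198 195]
```

```bash
cat > lid.py <<'E'
from h import *
np.set_printoptions(precision=2,suppress=True)
Y=.0515; C=np.array([483.9,144.0,0]); ex=np.array([np.cos(Y),np.sin(Y),0]); ey=np.array([-np.sin(Y),np.cos(Y),0]); ez=np.array([0,0,1.])
def bar(l): return C+ey*(112.5-262*np.cos(l+.023))+ez*(85+262*np.sin(l+.023))
def tilt(l): return np.interp(l,[.873,2.0],[.2,-.15])
def tcp(l,back=0):
    a=tilt(l); z=ey*np.sin(a)-ez*np.cos(a); return bar(l)+(19-back)*z, [np.pi+a,0,Y]
E
python3 - <<'E'
from lid import *
ls=np.linspace(2.0,.873,13)
assert all(ctrl.inverse_kinematics(*tcp(l)) is not None for l in ls)
ctrl.goto(*tcp(2.0,75)); p,f=tcp(2.0); print(p)
print(ctrl.movel(p,f,v=80,threshold=8)); ctrl.gripper_close(50); ctrl.sleep(.2)
o=ctrl.observe(); print(o["time_s"],o["width"],o["finger_force"],o["position"],o["contact_force"])
if 7<o["width"]<14:
    for l in ls[1:]:
        p,f=tcp(l); ctrl.movel(p,f,v=75); o=ctrl.observe(); print(round(l,3),o["position"]-p,o["width"],o["contact_force"])
ctrl.sleep(.3); o=ctrl.observe(); print(o["time_s"],o["width"],o["position"]-p,o["contact_force"])
snap("side","e0"); snap("scene","e1")
cv2.imwrite("pics/m3.png",np.hstack([load("e0")["frame"][60:420,250:640],load("e1")["frame"][20:380,230:620]]))
E
```

```text
[472.36 367.84 301.88]
False
25.6583 10.055099398986004 48.64377200603485 [472.36 368.09 301.99] [0.16 1.03 0.49]
1.906 [0.09 0.18 0.15] 10.272344875146212 [1.44 2.18 0.12]
1.812 [0.16 0.55 0.38] 10.358363668261003 [1.48 2.48 2.64]
1.718 [0.28 0.69 0.65] 10.266422071039155 [1.89 2.6  5.8 ]
1.624 [0.32 0.36 0.33] 10.195179944662085 [1.86 2.04 6.04]
1.53 [ 0.41  0.31 -0.08] 10.339464654005981 [3.53 1.26 3.39]
1.436 [0.46 0.3  0.29] 9.844575371036097 [3.77 0.71 4.87]
1.343 [ 0.4   0.5  -0.04] 10.450162292966407 [5.73 0.29 3.49]
1.249 [ 0.55  0.57 -0.42] 9.87605869487194 [5.83 1.6  1.84]
1.155 [ 0.59  0.32 -0.1 ] 10.276488261478555 [ 6.12 -0.55  2.82]
1.061 [ 0.52  0.45 -0.46] 10.101739879817885 [ 5.73 -1.11  1.88]
0.967 [ 0.5   0.04 -0.37] 10.215966772697582 [ 6.47 -0.96  3.23]
0.873 [ 0.48  0.21 -0.68] 10.528779979277477 [ 5.96 -2.    1.86]
31.5917 10.156580726273601 [ 0.44  0.54 -0.42] [ 6.59 -1.65  0.97]
```

View pics/m3.png

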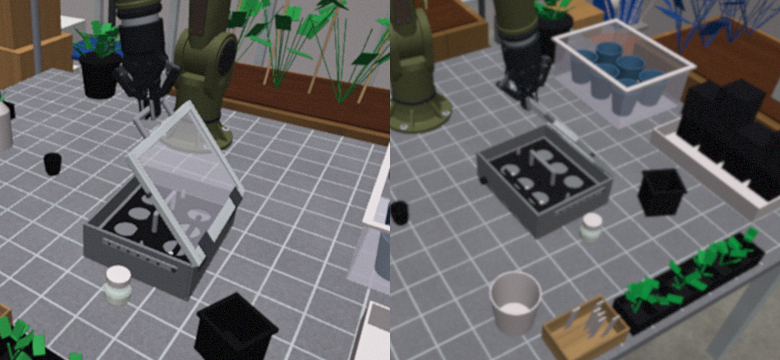

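The side view shows the lid held by its bar, partly open, with its top corners at about (440,163) and (381,212) full-frame. I'll check the angle numerically, then hand in.

```bash
python3 - <<'E'
from lid import *
c=load("e0")
for l in (.785,.873,.96):
    print(l,[proj(c,C+s*135*ex+ey*(112.5-225*np.cos(l))+ez*(85+225*np.sin(l))+6*(ey*np.sin(l)+ez*np.cos(l))) for s in (1,-1)])
o=ctrl.observe(); print(o["finger_force"],o["width"],o["dq"],o["time_s"])
E
```

```text
0.785 [array([366.52, 219.69]), array([429.79, 164.5 ])]
0.873 [array([374.78, 215.31]), array([437.37, 160.15])]
0.96 [array([383.8 , 211.72]), array([445.52, 156.45])]
52.170982360839844 10.185654123997072 [ 0.  0.  0. -0.  0. -0. -0.] 31.6917
```

```bash
python3 -c "
from workcell import ctrl
print(ctrl.sign_off())"
```

```text
the job is handed in; nothing more can be done
None
```

I handed the job in: the plate is flush on the ledge over both pins and let go, and the gripper is holding the lid at about 50 degrees open, at 32 of the 59 s; no verdict came back.

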